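Put the square and the scraper away in the jeweller's shadow tray

ROBOT

A 6-joint arm with a two-finger parallel gripper is mounted at the origin on the work surface. World frame = base frame: x ahead of the robot, y to its left, z up, the work surface at z = 0. Lengths are in m, angles in rad, forces in N, time in s.
With the tool pointing down it reaches from about 0.35 to 0.85 m from the base axis. Payload 8.1 kg.
Tool frame: the origin (TCP) lies on the centre line of the jaws, within the pads' length; the fingertips stand 25 mm ahead of it and the grasp point (between the pads) lies 6 mm ahead of it (env.tips_ahead is the distance from the TCP to the fingertips, in m); z points along the fingers, y is the line along which they close (so a half turn about z gives the same grasp; the last joint's range is limited). The gripper opens to 93 mm and grips with 3 to 60 N. Pads are 15 mm wide; open, the fingers measure 128 mm over their backs; the gripper's body (75 mm by 188 mm) begins 65 mm behind the grasp point.
Start: joints at [-1.399, 0.13, 1.488, -0, 1.523, -0.085], TCP at [0.152, -0.58, 0.205] pointing down, gripper open.
Joint ranges: [-2.96, 2.96], [-0.89, 2.26], [0.02, 2.5], [-1.34, 4.48], [0, 2.73], [-2.66, 2.66]. Speed limits (rad/s): [2.39, 2.39, 2.79, 3.14, 3.14, 3.14].

INTERFACE

Orientations are given as a unit quaternion [w, x, y, z].
In Python, from cell import env gives the robot as it stands.
- The arm moves only by the tool servo_tool, never from a script. Its argument "steps" is a list of rows, each a list of 7 numbers: the finger opening in mm, from 0 to 93, then the shift along the tool's x, y, z in mm, then the turn, a rotation vector about the tool's x, y, z in degrees. A call has exactly 8 rows; each row shifts and turns the commanded pose from where the row before left it, along the tool's axes as they then stand; what a row does not reach is not made up. A row lasts 1/10 s, in which the tool goes at most 50 mm and 8.59 degrees, less where a joint would pass 70% of its speed; a pose out of reach is approached as far as the arm can. A call with a gripper value outside its range is refused whole. The fingers move at their own pace and stop on an object; "force" is the grip in N (left out, the last holds). Time passes only in rows, so rows that do not move let the fingers close, or fill a call up. It gives the time, the measured TCP pose, the force, the opening and the grip force at its end, in the units of the state.
- env.observe(): the state, without advancing time (a new reading comes with each control period).
- env.snapshot(name): name is "scene" or "top" or "wrist"; returns a dict with "color" (384x512x3 uint8, red, green, blue), "depth" (384x512 float32, m along the optical axis (not along the pixel's ray), 0 where there is no reading), "camera_matrix" (3x3 intrinsics, pixels), "k1" (the pictures are not rectified: a ray, as slopes to the right and down, at radius r is drawn at 1 + k1 r^2 times it, then the intrinsics apply), "position" and "attitude" of the camera in the world. Camera axes: x right, y down, z forward; pixel columns grow to the right and rows downward; lengths in m; the calibration is good to about 2 mm. A picture is of the moment at which its call begins.
- env.finish_job(): hands the job in; it is judged then, once.
The state is a dict: "clock": time; "q": joint angles; "joint_vel": joint speeds; "tau": joint torques, N m; "position": TCP position; "ee_rot": TCP orientation; "ft_force": force on the tool from outside, world axes, zero at the start; "torque": the same for the moment, N m; "opening": finger opening in m; "finger_force": force on a finger pad.
Only numpy, scipy, OpenCV 4.12 (cv2) and the standard library are available. Lean on these libraries where they do the work, as an engineer would, in place of code of your own. Each camera call takes 0.05 s, during which the arm holds its last target. There are 200 camera calls.

TASK

Put the scraper and the try square away in their cut-out pockets in the wooden tray, each lying flat and fully home. The scraper lies on the black rubber pad; the square stands on edge in the rack, so lay it down flat on the pad first with the side up that suits its pocket, let go of it, and then take it again by the blade to set it in the tray. Do not disturb the plywood template, the jar or the tin.

Things in the scene. Friction and masses are not known exactly. Their poses are not given: they have to be found in the camera images.
- tray: Fixed wooden shadow tray, 205 x 213 mm (its x, y), 14 mm high: 4 mm pale plywood base under a 10 mm layer with two dark-floored pockets cut 10 mm deep, 2.5 mm wider than the tool on every side; each takes its tool in one pose only. Origin: centre of the underside, on the bench. Stands left or right of the pad, turned by up to 15 degrees. A 50 mm wide finger channel of the same depth crosses both.
- pocket_square (a point): Where square_mid comes when the square is home (axes as the tray's): middle of the blade pocket, 9 mm above the bench, 5 mm above the pocket floor. Home pose: square's x along tray +x, its y up, its z along tray -y. Finger room down to the base within 25 mm along x of this point: 32 mm beside the blade on the -y side, 38 mm on the +y side.
- pocket_scraper (a point): Where the scraper's origin comes when home (axes as the tray's), on the pocket floor, 4 mm above the bench. Home pose: scraper's x along tray +x, z up. Finger room down to the base within 25 mm along x of this point: 30 mm beside the handle on the +y side, 38 mm on the -y side.
- pad: Fixed black rubber bench pad, 240 x 200 mm (x, y), 3 mm thick, in front of the robot. Origin: centre of the underside, on the bench. The scraper lies on it at the start.
- scraper: Flat scraper, 150 mm long, 90 g. Origin: centre of the underside at mid length; x towards the blade, z up. Dark wooden handle from x = -75 to +25 mm, 24 mm wide, 14 mm thick; steel blade from x = 25 to 75 mm, 5 mm thick, 24 mm wide to x = 40 and 36 mm wide from there on; underside flush.
- square: L-shaped try square, 10 mm thick, about 240 g, on edge in a rack slot at the start. Origin: middle of the blade's outer edge at mid thickness (lowest as it stands). x: along the blade to its free end; z: along the stock (up as it stands); y: normal of the broad face that must be up in the pocket. Steel blade x -70 to 70, z 0 to 28 mm. Wooden stock with brass bands x -100 to -70, z 0 to 100 mm.
- square_mid (a point): Middle of the square's blade: 14 mm along z from the square's origin, at mid thickness (axes as the square's). The square's centre of mass lies 20 to 40 mm from here towards the stock. To bring its y up from standing, tip the stock's top over towards the square's -y side.
- rack: Fixed dark wooden rack, 200 x 92 mm (x, y): 5 mm base with two open-ended slots along its x, at y = -23 and +23 mm, each 13 mm wide between 8 mm thick rails that reach 23 mm above the bench. Origin: centre of the underside. It stands on the other side of the pad from the tray, turned by up to 15 degrees.
- template: Plywood template, 150 x 10 x 48 mm, standing on edge in the rack's other slot; origin at the centre of its underside. Leave it there.
- jar: Amber glass jar, 55 mm high, 64 mm across, upright just beyond the pad (bystander). Origin: centre of the underside.
- tin: Open steel tin, 45 mm high, 64 mm across, just beyond the pad (bystander). Origin: centre of the underside.
Mind the look-alikes: they are no part of the job. There is more than one size of the square; the one meant has the size given above.

How it is judged:
On the way:
1. the try square lies flat on the pad, the side up that suits its pocket, and is let go (angle between square's own y axis and vertical below 0.12 rad and x of square_mid in the frame of pad between -0.13 and 0.13 m and y of square_mid in the frame of pad between -0.11 and 0.11 m and height (world z) of square_mid below 0.016 m and contact force between the fingers and square below 0.05 N and linear speed of square below 0.02 m/s), for 0.2 s.
At the end, for the whole second after the job is handed in: The square's blade middle lies within 6 mm (level) and 3 mm (height) of its pocket point, face y up within 0.06 rad, along the tray within 0.06 rad; the scraper's origin lies within 6 mm (level) and 3 mm (height) of its pocket point, flat and along the tray within 0.06 rad; both at rest (horizontal distance between square_mid and pocket_square below 0.006 m and z of square_mid in the frame of pocket_square between -0.003 and 0.003 m and angle between square's own y axis and vertical below 0.06 rad and angle between the x axis of each of square, scraper and the x axis of tray, either way round below 0.06 rad and horizontal distance between scraper and pocket_scraper below 0.006 m and z of scraper in the frame of pocket_scraper between -0.003 and 0.003 m and angle between scraper's own z axis and vertical below 0.06 rad and linear speed of each of square, scraper below 0.01 m/s); the robot touches nothing.
It fails at once if the template, the jar or the tin is moved by more than 25 mm (distance of any of template, jar, tin from where it was at the start of the episode above 0.025 m).
It also fails if it takes over 72 s, if anything falls off the work surface, if the arm or the gripper's body presses on something with over 40 N, if the wrist force passes 120 N, or if a joint passes its speed limit or range.

## Working session

There is one attempt and no reset: what is moved stays moved. The work goes in short steps, Python scripts to look and compute and a tool call to move; the robot and the scene stay as the last step left them, time stands still between calls to the robot, and variables do not carry over. Pictures are saved under pics/ and viewed, at most 10 in all, crops included, and the job is handed in when it is done.

Besides the shell and the picture viewer there is one more tool, called after "Emit:" as name(argument=value, ...) on one line, values as JSON. servo_tool: Moves the arm, as the interface text tells. Its arguments: {"type":"object","properties":{"steps":{"type":"array"},"force":{"type":"number"}},"required":["steps"]}

```bash
ls; mkdir -p pics; cat > h.py <<'E'
import numpy as np, cv2, pickle
from scipy.spatial.transform import Rotation as R
from cell import env
def snap(name,fn=None):
    s=env.snapshot(name)
    if fn: cv2.imwrite('pics/'+fn+'.png',s['color'][:,:,::-1]); pickle.dump(s,open('pics/'+fn+'.pkl','wb'))
    return s
def rot(s):
    a=np.array(s['attitude'],float)
    return a if a.shape==(3,3) else R.from_quat(a[[1,2,3,0]]).as_matrix()
def cloud(s):
    K=np.array(s['camera_matrix']);h,w=s['depth'].shape
    u,v=np.meshgrid(np.arange(w),np.arange(h))
    D=np.array([s['k1'],0,0,0],float)
    p=cv2.undistortPoints(np.stack([u,v],-1).reshape(-1,1,2).astype(np.float64),K,D).reshape(h,w,2)
    d=s['depth'].astype(float)
    c=np.dstack([p[...,0]*d,p[...,1]*d,d])
    P=c@rot(s).T+np.array(s['position']); P[d==0]=np.nan
    return P
def ray(s,uv,z):
    "pixel -> world at height z"
    K=np.array(s['camera_matrix']);D=np.array([s['k1'],0,0,0],float)
    p=cv2.undistortPoints(np.array(uv,float).reshape(-1,1,2),K,D).reshape(-1,2)
    d=np.c_[p,np.ones(len(p))]@rot(s).T;c=np.array(s['position'])
    return c+d*((z-c[2])/d[:,2])[:,None]
E
python3 - <<'E'
from h import *
for n in ['top','scene']:
    s=snap(n,n+'0'); print(n,s['position'],s['attitude'],s['camera_matrix'],s['k1'])
    cv2.imwrite(f'pics/{n}0b.png',cv2.resize(s['color'][:,:,::-1],(800,600),interpolation=cv2.INTER_CUBIC))
print(env.observe())
E
```

```text
pics
top [0.4203902 0.0676438 1.0760183] [-0.08036323  0.70921894 -0.69565968  0.08128866] [[350.46689678   0.         257.57179402]
 [  0.         350.46689678 193.99872898]
 [  0.           0.           1.        ]] -0.04864019675974704
scene [ 1.34163542 -0.3356573   0.57849551] [-0.40599518  0.77176677  0.43682925 -0.22073551] [[399.45948516   0.         255.25584141]
 [  0.         399.45948516 193.04895995]
 [  0.           0.           1.        ]] -0.13998583585532318
{'clock': 0.1, 'q': array([-1.39938281e+00,  1.31070343e-01,  1.48918356e+00,  2.11230611e-05,
        1.52299206e+00, -8.54064541e-02]), 'joint_vel': array([-0.0009468 , -0.00147193, -0.00238852,  0.00077723,  0.00159446,
       -0.00038019]), 'tau': array([ 1.35026665e-03, -5.61337316e+01, -4.93098021e+01,  7.69412192e-02,
        2.90406105e-02, -4.97964106e-05]), 'position': array([ 0.15233748, -0.57978301,  0.20409427]), 'ee_rot': array([-8.26340148e-04,  9.91766487e-01,  1.28056827e-01, -2.49986586e-05]), 'ft_force': array([ 0.34448258, -0.20151365,  0.43264464]), 'torque': array([ 0.02269012, -0.02892691,  0.01776599]), 'finger_force': 0.0, 'opening': 0.0928802145921705}
```

View pics/top0b.png

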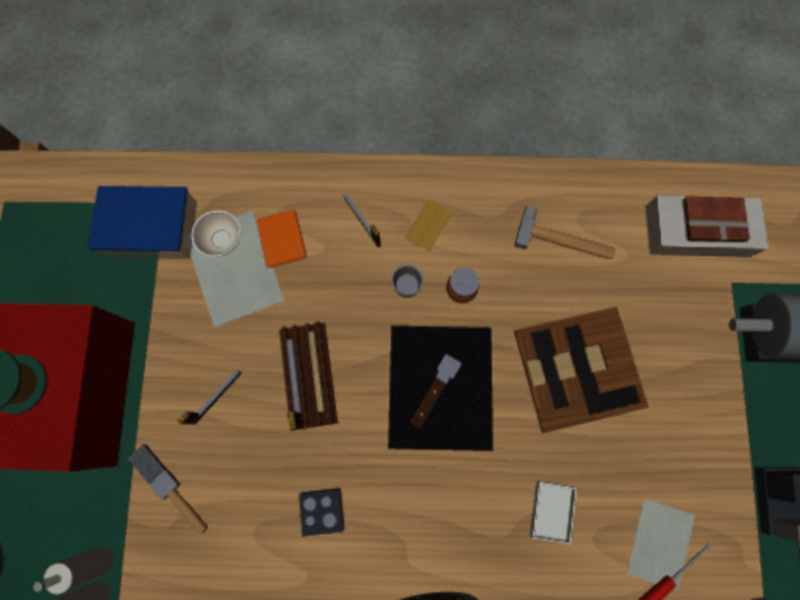

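View pics/scene0b.png

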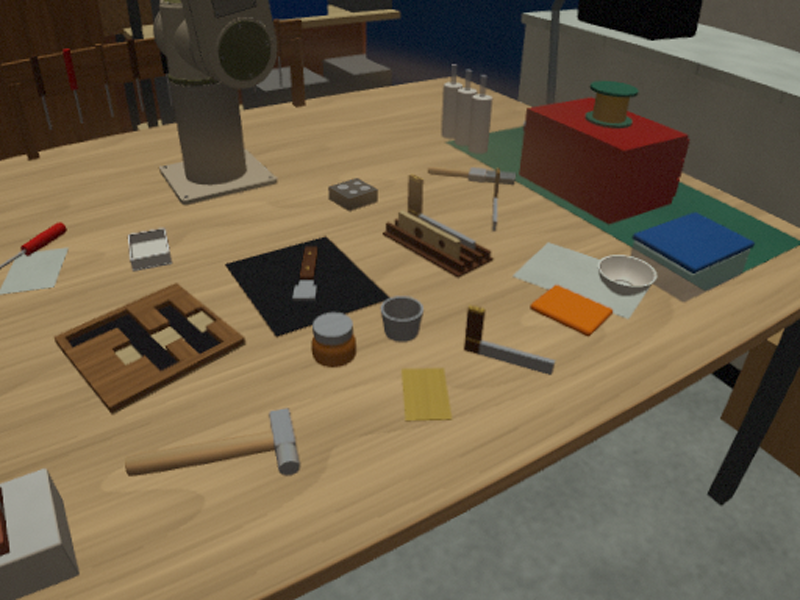

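The top view shows the rack on the left at (308,375), the pad in the middle at (441,388) and the tray on the right at (580,370). Jar and tin stand at (463,284) and (407,281). The square's stock is at the robot end of the left slot, near (294,420), with the blade running away from the robot. The scraper's blade end is at (449,367). Next: coarse poses.

```bash
python3 - <<'E'
from h import *
s=pickle.load(open('pics/top0.pkl','rb'));P=cloud(s)
k=0.64
def fit(box,lo,hi,name):
    x0,y0,x1,y1=[int(a*k) for a in box]
    Q=P[y0:y1,x0:x1].reshape(-1,3);Q=Q[(Q[:,2]>lo)&(Q[:,2]<hi)]
    r=cv2.minAreaRect((Q[:,:2]*1000).astype(np.float32));print(name,len(Q),r,np.median(Q[:,2]))
bench=P[int(470*k):int(480*k),int(400*k):int(480*k),2];print('bench z',np.nanmedian(bench))
fit((500,295,660,445),.009,.03,'tray'); fit((265,310,350,440),.012,.2,'rack'); fit((265,310,350,440),.06,.2,'stock')
fit((405,345,470,435),.008,.04,'scraper')
fit((390,260,425,300),.03,.08,'tin');fit((445,262,482,305),.03,.08,'jar')
g=s['color'].max(2); m=(g<45).astype(np.uint8)
m[:, :int(380*k)]=0;m[:,int(500*k):]=0;m[:int(318*k)]=0;m[int(460*k):]=0
vu=np.argwhere(m)[:,::-1]; W=ray(s,vu,.003)[:,:2]*1000
print('pad',cv2.minAreaRect(W.astype(np.float32)))
w=snap('wrist','w0');o=env.observe();q=np.array(o['ee_rot']);Rt=R.from_quat(q[[1,2,3,0]]).as_matrix()
print(Rt.T@(np.array(w['position'])-o['position']));print(Rt.T@rot(w));print(w['camera_matrix'],w['k1'])
E
```

```text
bench z 0.0005372392034812545
tray 2944 ((546.4244995117188, -281.7135009765625), (207.54078674316406, 215.13197326660156), 14.050704956054688) 0.015087992885541524
rack 1293 ((523.8529052734375, 252.67050170898438), (201.5137481689453, 76.36648559570312), 9.92225170135498) 0.02546329751999754
stock 76 ((435.5323486328125, 260.19061279296875), (30.11029815673828, 10.556477546691895), 9.856348991394043) 0.10447702795025321
scraper 431 ((506.56451416015625, -3.6623764038085938), (117.23772430419922, 170.83770751953125), 85.59784698486328) 0.016370040572260658
tin 128 ((708.8466796875, 61.77312469482422), (59.89255142211914, 59.01837158203125), 27.625551223754883) 0.044014625934794105
jar 303 ((702.6187744140625, -49.13934326171875), (54.72447967529297, 55.4415283203125), 0.9032129049301147) 0.05504981213166249
pad ((506.297119140625, -8.2213134765625), (196.98373413085938, 236.40589904785156), 89.85039520263672)
[ 0.07963814  0.00112303 -0.178461  ]
[[ 6.50322170e-04 -9.57968133e-01 -2.86873897e-01]
 [ 9.99999735e-01  7.16810657e-04 -1.26744782e-04]
 [ 3.27051729e-04 -2.86873739e-01  9.57968346e-01]]
[[265.26398351   0.         256.35326521]
 [  0.         265.26398351 189.91261069]
 [  0.           0.           1.        ]] -0.054491867356867146
```

Coarse poses (mm, deg):

| Item | Position | Angle |
|---|---|---|
| Tray | (546, -282) | 14° |
| Rack | (524, 253) | 10° |
| Pad | (506, -8) | 0° |

Square: x runs along rack +x and its y points to world +y, so its top must tip towards -y. I'll move the wrist camera over the tray.

Emit:
servo_tool(steps=[[93,44,-17.5,0,0,0,0],[93,44,-17.5,0,0,0,0],[93,44,-17.5,0,0,0,0],[93,44,-17.5,0,0,0,0],[93,44,-17.5,0,0,0,0],[93,44,-17.5,0,0,0,0],[93,44,-17.5,0,0,0,0],[93,44,-17.5,0,0,0,0]])

```text
clock: 0.95
position: [0.4585, -0.354, 0.2048]
ee_rot: [-0.0, 0.992, 0.128, -0.0]
ft_force: [-0.0, -0.3, 0.4]
opening: 0.093
finger_force: 0.0
```

Emit:
servo_tool(steps=[[93,44,-17.5,0,0,0,0],[93,44,-17.5,0,0,0,0],[93,44,-17.5,0,0,0,0],[93,0,0,0,0,0,0],[93,0,0,0,0,0,0],[93,0,0,0,0,0,0],[93,0,0,0,0,0,0],[93,0,0,0,0,0,0]])

```text
clock: 1.75
position: [0.5708, -0.2723, 0.2052]
ee_rot: [0.0, 0.992, 0.127, 0.0]
ft_force: [-0.3, -0.0, 0.1]
opening: 0.0933
finger_force: 0.0
```

```bash
python3 - <<'E'
from h import *
s=snap('wrist','w1');print(env.observe()['position'],env.observe()['clock'])
P=cloud(s);Q=P.reshape(-1,3)
m=(Q[:,2]>.009)&(Q[:,2]<.03)&(abs(Q[:,0]-.546)<.14)&(abs(Q[:,1]+.282)<.14)
T=Q[m]; print(cv2.minAreaRect((T[:,:2]*1000).astype(np.float32)),np.median(T[:,2]))
b=Q[(abs(Q[:,0]-.546)<.2)&(Q[:,1]<-.42)];print('bench',np.nanmedian(b[:,2]))
cv2.imwrite('pics/w1b.png',cv2.resize(s['color'][:,:,::-1],(800,600),interpolation=cv2.INTER_CUBIC))
E
```

```text
[ 0.5709715  -0.27221031  0.20527534] 1.8
((544.946533203125, -281.3853759765625), (205.6327667236328, 214.1181182861328), 14.059466361999512) 0.012873801643967536
bench -0.0009012859609803248
```

View pics/w1b.png

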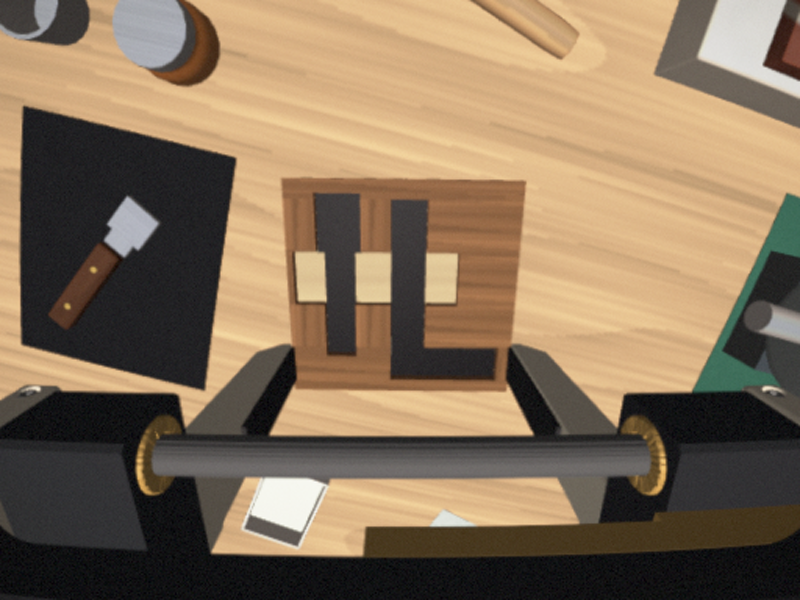

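The wrist view shows the tray squarely: corners at (282,179), (525,181), (505,390) and (297,387). The scraper pocket is on the left with its wide end at the top (313–361), and the L pocket is on the right (391–428) with its stock at the bottom right. The scraper is on the pad, from (65,325) to (130,205). I'll rectify for exact numbers.

```bash
cat >> h.py <<'E'
def ortho(s,c,ang,z,hx,hy,k):
    "orthophoto; rows: +x (up), cols: -y right; k px/mm; c mm"
    a=np.radians(ang);xs=np.arange(hx,-hx,-1/k);ys=np.arange(hy,-hy,-1/k)
    X,Y=np.meshgrid(xs,ys,indexing='ij')
    W=np.dstack([c[0]+X*np.cos(a)-Y*np.sin(a),c[1]+X*np.sin(a)+Y*np.cos(a),np.full_like(X,z)])/1000
    C=(W-np.array(s['position']))@rot(s)
    uv,_=cv2.projectPoints(C.reshape(-1,1,3),np.zeros(3),np.zeros(3),np.array(s['camera_matrix']),np.array([s['k1'],0,0,0],float))
    uv=uv.reshape(*X.shape,2).astype(np.float32)
    r2=0
    return cv2.remap(s['color'],uv[...,0],uv[...,1],cv2.INTER_CUBIC)
E
python3 - <<'E'
from h import *
s=pickle.load(open('pics/w1.pkl','rb'));P=cloud(s).reshape(-1,3)
# tool-plane check: image of tray at z=14
A=ortho(s,(544.9,-281.4),14.06,14,120,120,2.5)
B=ortho(s,(544.9,-281.4),14.06,4,120,120,2.5)
cv2.imwrite('pics/o1.png',A[:,:,::-1])
def edges(img,axis,at,lo,hi,nm):
    g=img.astype(float).max(2)
    i0=int((120-(at+4))*2.5);i1=int((120-(at-4))*2.5)
    pr=g[i0:i1].mean(0) if axis=='y' else g[:,i0:i1].mean(1)
    pr=cv2.GaussianBlur(pr.reshape(-1,1),(1,5),0)[:,0]
    d=np.gradient(pr); t=120-np.arange(len(pr))/2.5
    ok=[i for i in range(2,len(d)-2) if abs(d[i])>3 and abs(d[i])>=abs(d[i-2:i+3]).max() and lo<t[i]<hi]
    print(nm,[(round(t[i],1),round(d[i],1)) for i in ok])
for im,n in((A,'z14'),(B,'z4')):
    for x in (60,40,-40): edges(im,'y',x,-120,120,n+f' across x={x}')
    for y in (70,56,0,-40,-60): edges(im,'x',y,-120,120,n+f' along y={y}')
c=s['color']
# scraper
m=(P[:,2]>.0085)&(P[:,2]<.03)&(abs(P[:,0]-.5)<.12)&(abs(P[:,1])<.1)
Q=P[m];print('scr>8.5',cv2.minAreaRect((Q[:,:2]*1000).astype(np.float32)),len(Q))
m=(P[:,2]<.03)&(abs(P[:,0]-.5)<.11)&(abs(P[:,1])<.085)&(c.reshape(-1,3).max(1)>60)
Q=P[m];print('scr all',cv2.minAreaRect((Q[:,:2]*1000).astype(np.float32)),len(Q))
print('pad z',np.nanmedian(P[(abs(P[:,0]-.5)<.11)&(abs(P[:,1])<.085)&(c.reshape(-1,3).max(1)<40)][:,2]))
E
```

```text
z14 across x=60 [(np.float64(106.0), np.float64(-7.8)), (np.float64(78.8), np.float64(-11.9)), (np.float64(38.0), np.float64(16.1)), (np.float64(11.2), np.float64(-13.1)), (np.float64(-21.6), np.float64(11.7)), (np.float64(-106.0), np.float64(11.2))]
z14 across x=40 [(np.float64(106.0), np.float64(-11.6)), (np.float64(100.4), np.float64(-4.6)), (np.float64(97.2), np.float64(5.7)), (np.float64(78.8), np.float64(-10.1)), (np.float64(76.0), np.float64(-4.7)), (np.float64(70.8), np.float64(-6.4)), (np.float64(43.2), np.float64(4.7)), (np.float64(38.0), np.float64(12.6)), (np.float64(10.4), np.float64(-14.0)), (np.float64(-21.2), np.float64(16.6)), (np.float64(-49.6), np.float64(-5.0)), (np.float64(-106.0), np.float64(8.3))]
z14 across x=-40 [(np.float64(106.8), np.float64(-8.5)), (np.float64(72.8), np.float64(-11.1)), (np.float64(44.0), np.float64(19.2)), (np.float64(10.8), np.float64(-16.6)), (np.float64(-21.6), np.float64(14.8)), (np.float64(-106.0), np.float64(8.5))]
z14 along y=70 [(np.float64(103.2), np.float64(-12.7)), (np.float64(90.0), np.float64(-14.1)), (np.float64(38.4), np.fl
[... 2378 characters left out ...]
float64(102.8), np.float64(-16.3)), (np.float64(36.4), np.float64(11.3)), (np.float64(-11.6), np.float64(-17.7)), (np.float64(-15.2), np.float64(11.0)), (np.float64(-58.4), np.float64(-12.7)), (np.float64(-94.0), np.float64(13.5)), (np.float64(-106.4), np.float64(10.8))]
z4 along y=-60 [(np.float64(102.8), np.float64(-17.4)), (np.float64(-58.4), np.float64(-12.4)), (np.float64(-94.0), np.float64(11.2)), (np.float64(-106.8), np.float64(9.9))]
scr>8.5 ((493.2332763671875, 7.326633453369141), (33.23179244995117, 143.7638702392578), 58.10664367675781) 1079
scr all ((495.76800537109375, 6.282600402832031), (39.836036682128906, 152.00791931152344), 60.19727325439453) 1777
pad z 0.00198925706537334
```

View pics/o1.png

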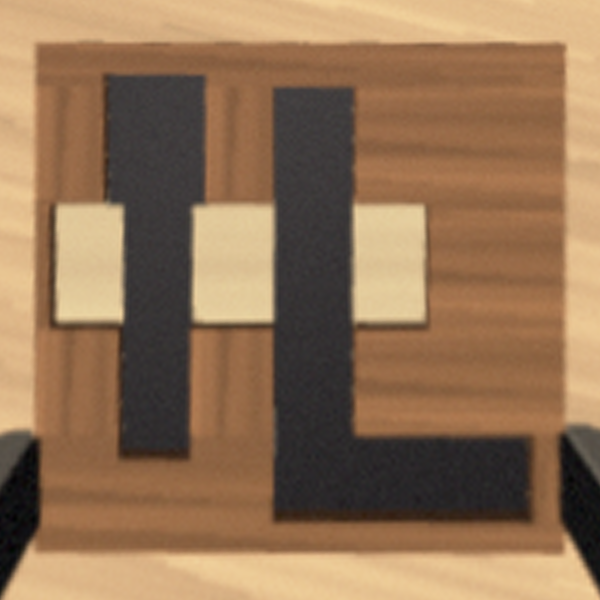

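In the tray frame of the rectified picture, the blade pocket spans y 11..-21.5 and x 85..-89. The scraper pocket spans y 73..44 and x 90..-63.5. That puts pocket_square at world ≈ (559, -283) and pocket_scraper at ≈ (543.5, -221.5), with the tray at 14.06°. Now over the scraper.

Emit:
servo_tool(steps=[[93,0,-48,0,0,0,0],[93,0,-48,0,0,0,0],[93,0,-48,0,0,0,0],[93,0,-48,0,0,0,0],[93,0,-48,0,0,0,0],[93,0,-48,0,0,0,0],[93,0,0,0,0,0,8],[93,0,0,0,0,0,8]], force=40)

```text
clock: 2.6
position: [0.4981, 0.0086, 0.2055]
ee_rot: [0.0, 1.0, -0.013, 0.001]
ft_force: [0.3, -0.3, -0.2]
opening: 0.0932
finger_force: 0.0
```

Emit:
servo_tool(steps=[[93,0,0,0,0,0,8],[93,0,0,0,0,0,8],[93,0,0,10,0,0,8],[93,0,0,10,0,0,5],[93,30,0,10,0,0,0],[93,0,0,10,0,0,0],[93,0,0,0,0,0,0],[93,0,0,0,0,0,0]])

```text
clock: 3.4
position: [0.5238, -0.0078, 0.1651]
ee_rot: [-0.0, 0.965, -0.261, -0.0]
ft_force: [0.2, 0.1, 1.1]
opening: 0.0924
finger_force: 0.0
```

```bash
python3 - <<'E'
from h import *
s=snap('wrist','w2');o=env.observe();q=o['ee_rot'];print(o['position'],o['clock'],np.degrees(2*np.arctan2(q[2],q[1])))
P=cloud(s).reshape(-1,3);c=s['color'].reshape(-1,3).astype(int)
inn=(abs(P[:,0]-.5)<.11)&(abs(P[:,1])<.085)
print('pad z',np.nanmedian(P[inn&(c.max(1)<40)][:,2]))
A=ortho(s,(496,6),-30,8,110,60,4)
cv2.imwrite('pics/o2.png',cv2.resize(A[:,:,::-1],(436,800))[:600] if 0 else np.rot90(A[:,:,::-1]).copy())
g=A.max(2).astype(float)
print('shape',A.shape)
m=((g>55)).astype(np.uint8);m=cv2.morphologyEx(m,cv2.MORPH_OPEN,np.ones((9,9)))
n,l,st,ce=cv2.connectedComponentsWithStats(m);i=np.argmax(st[1:,4])+1
pts=np.argwhere(l==i);xs=110-pts[:,0]/4;ys=60-pts[:,1]/4
r=cv2.minAreaRect(np.c_[xs,ys].astype(np.float32));print(r)
for x in range(-75,80,10):
    k=abs(xs-x)<1
    if k.any(): print(x,round(ys[k].min(),1),round(ys[k].max(),1))
print(xs.min(),xs.max())
E
```

```text
[ 0.52419158 -0.00773515  0.1656094 ] 3.45 -30.29662665364017
pad z 0.29650835721931784
shape (880, 480, 3)
((-1.25, -1.0), (39.5, 156.5), 90.0)
-75 -14.8 10.5
-65 -14.8 10.5
-55 -14.8 10.5
-45 -14.8 10.5
-35 -14.8 10.8
-25 -14.5 11.0
-15 -14.2 11.2
-5 -14.2 11.0
5 -14.2 11.0
15 -14.2 11.0
25 -14.8 12.0
35 -14.8 12.5
45 -20.8 18.5
55 -20.5 18.5
65 -20.5 18.5
75 -20.5 18.5
-79.5 77.0
```

View pics/o2.png

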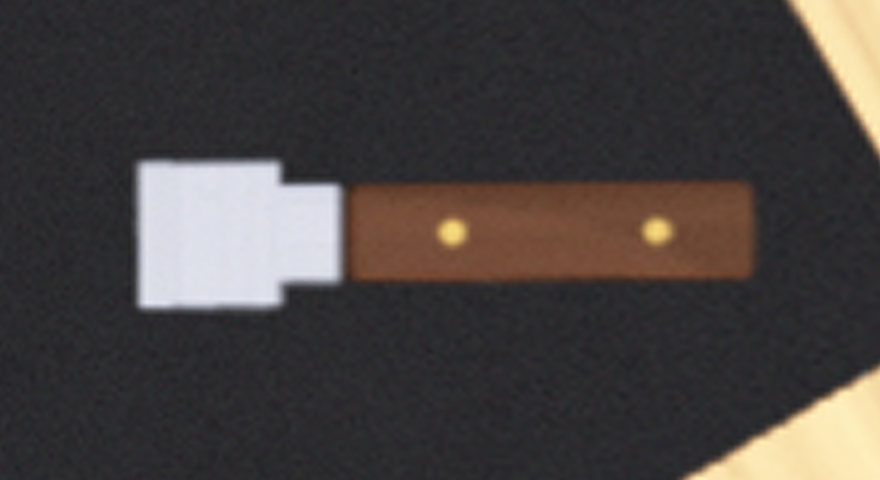

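The scraper lies along -30° as assumed. In this view (880 px long) the blade tip is at column 137, the shoulder at 281 and the handle end at 753. Its origin is at world ≈ (495.6, 4.6). I'll descend and grip.

Emit:
servo_tool(steps=[[93,-16,2,20,0,0,0],[93,-15,2,30,0,0,0],[93,0,0,30,0,0,0],[93,0,0,30,0,0,0],[93,0,0,15,0,0,0],[93,0,0,10,0,0,0],[60,0,0,0,0,0,0],[0,0,0,0,0,0,0]])

```text
clock: 4.25
position: [0.4964, 0.0044, 0.0313]
ee_rot: [-0.0, 0.965, -0.261, 0.001]
ft_force: [-0.2, 0.3, -0.3]
opening: 0.0817
finger_force: 0.0
```

Emit:
servo_tool(steps=[[0,0,0,0,0,0,0],[0,0,0,0,0,0,0],[0,0,0,0,0,0,0],[0,0,0,0,0,0,0],[0,0,0,0,0,0,0],[0,0,0,0,0,0,0],[0,0,0,-20,0,0,0],[0,0,0,-40,0,0,0]])

```text
clock: 5.05
position: [0.4924, 0.0047, 0.0871]
ee_rot: [0.001, 0.965, -0.261, -0.004]
ft_force: [-0.2, -0.5, -0.3]
opening: 0.0175
finger_force: 0.0
```

I lifted too early: the fingers close at about 80 mm/s. I'll open again and look.

Emit:
servo_tool(steps=[[60,0,0,-40,0,0,0],[60,30,0,-35,0,0,0],[60,0,0,0,0,0,0],[60,0,0,0,0,0,0],[60,0,0,0,0,0,0],[60,0,0,0,0,0,0],[60,0,0,0,0,0,0],[60,0,0,0,0,0,0]])

```text
clock: 5.85
position: [0.5209, -0.0105, 0.1642]
ee_rot: [0.0, 0.965, -0.261, -0.001]
ft_force: [0.4, 0.8, -0.3]
opening: 0.0599
finger_force: 0.0
```

```bash
cat > scr.py <<'E'
from h import *
s=snap('wrist','w3');o=env.observe();q=o['ee_rot'];print(o['position'],o['clock'],np.degrees(2*np.arctan2(q[2],q[1])))
A=ortho(s,(496,6),-30,8,110,60,4);g=A.max(2).astype(float)
m=((g>55)).astype(np.uint8);m=cv2.morphologyEx(m,cv2.MORPH_OPEN,np.ones((9,9)))
n,l,st,ce=cv2.connectedComponentsWithStats(m)
h,w=m.shape;i=l[h//2,w//2];print(st[i])
pts=np.argwhere(l==i);xs=110-pts[:,0]/4;ys=60-pts[:,1]/4
for x in range(-75,80,15):
    k=abs(xs-x)<1
    if k.any(): print(x,round(ys[k].min(),1),round(ys[k].max(),1))
print(xs.min(),xs.max())
E
python3 scr.py
```

```text
[ 0.52104751 -0.01055849  0.16442964] 5.9 -30.27750563187361
[  165   131   158   628 72120]
-75 -14.5 10.8
-60 -14.5 10.8
-45 -14.5 10.8
-30 -14.2 11.0
-15 -14.2 11.2
0 -14.0 11.2
15 -14.0 11.0
30 -14.8 12.5
45 -20.5 18.5
60 -20.5 18.5
75 -20.5 18.2
-79.5 77.25
```

The scraper hasn't moved. Trying again.

Emit:
servo_tool(steps=[[50,-15,0,20,0,0,0],[45,-14.5,0,30,0,0,0],[45,0,0,30,0,0,0],[45,0,0,30,0,0,0],[45,0,0,15,0,0,0],[45,0,0,9,0,0,0],[45,0,0,0,0,0,0],[0,0,0,0,0,0,0]])

```text
clock: 6.7
position: [0.4967, 0.0041, 0.0319]
ee_rot: [-0.0, 0.965, -0.261, 0.001]
ft_force: [0.0, -0.5, -0.3]
opening: 0.0405
finger_force: 0.0
```

Emit:
servo_tool(steps=[[0,0,0,0,0,0,0],[0,0,0,0,0,0,0],[0,0,0,0,0,0,0],[0,0,0,0,0,0,0],[0,0,0,0,0,0,0],[0,0,0,0,0,0,0],[0,0,0,0,0,0,0],[0,0,0,0,0,0,0]])

```text
clock: 7.5
position: [0.496, 0.0041, 0.031]
ee_rot: [0.0, 0.965, -0.261, -0.0]
ft_force: [1.4, 0.1, -1.0]
opening: 0.0005
finger_force: 0.0
```

```bash
python3 - <<'E'
from h import *
print(env.tips_ahead)
a=snap('wrist','w4')['color'];b=snap('scene','s4')['color'][90:240,120:320]
b=cv2.resize(b,None,fx=2,fy=2,interpolation=cv2.INTER_CUBIC)
out=np.zeros((384,512+400,3),np.uint8);out[:,:512]=a;out[:300,512:]=b
cv2.imwrite('pics/c4.png',cv2.resize(out,(800,337))[:,:,::-1])
E
```

```text
0.025
```

View pics/c4.png

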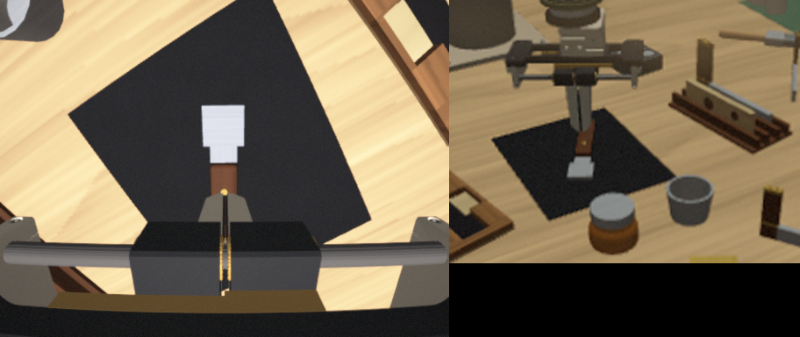

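The fingers have closed above the handle, next to the front rivet at (224,192). Checking the depth at the fingertips.

```bash
python3 - <<'E'
from h import *
s=pickle.load(open('pics/w4.pkl','rb'));P=cloud(s)
o=env.observe();q=np.array(o['ee_rot']);Rt=R.from_quat(q[[1,2,3,0]]).as_matrix();p=np.array(o['position'])
k=912/800
for r in range(180,300,6):
    row=[]
    for c in (236,246,254,258,264,274):
        t=Rt.T@(P[r,c]-p)*1000;row.append(f"({t[0]:.0f},{t[1]:.0f},{t[2]:.0f}|{P[r,c,2]*1000:.0f})")
    print(r,*row)
E
python3 - <<'E'
import sys;sys.path.insert(0,'.')
E
```

```text
180 (27,-15,29|2) (28,-7,24|7) (28,-1,23|8) (28,2,24|7) (28,7,24|7) (27,15,30|1)
186 (22,-15,29|2) (24,-7,20|11) (25,-1,19|12) (25,2,19|12) (24,7,19|12) (21,16,30|1)
192 (16,-16,29|2) (21,-7,15|16) (21,-1,15|16) (21,2,15|16) (21,7,15|16) (17,16,29|2)
198 (11,-16,30|1) (16,-7,15|16) (16,-1,15|16) (16,2,15|16) (16,7,16|15) (11,16,30|1)
204 (6,-16,28|3) (11,-7,16|15) (11,-1,15|16) (11,2,15|16) (11,7,15|16) (6,16,29|2)
210 (1,-16,28|3) (7,-7,14|17) (6,-1,14|17) (6,2,15|16) (6,7,16|15) (1,16,29|2)
216 (-5,-16,30|1) (1,-7,16|15) (1,-1,15|16) (1,2,15|16) (1,7,15|16) (-5,16,29|2)
222 (-10,-16,29|2) (10,-6,-17|48) (8,-1,-13|44) (8,2,-13|44) (10,6,-18|49) (-10,16,29|2)
228 (10,-12,-26|57) (10,-5,-26|57) (8,-0,-23|54) (8,2,-23|54) (10,6,-27|58) (10,12,-25|56)
234 (10,-11,-35|66) (10,-5,-35|66) (8,-0,-32|63) (9,2,-32|63) (10,6,-35|66) (10,12,-34|65)
240 (10,-10,-43|74) (10,-5,-42|73) (8,-0,-39|70) (9,2,-40|71) (10,5,-42|73) (10,11,-42|73)
246 (10,-10,-50|81) (10,-5,-50|81) (8,-0,-46|77) (8,2,-46|77) (10,5,-50|81) (10,11,-49|80)
252 (36,-6,-102|133) (36,-2,-101|132) (8,-0,-53|84) (8,2,-53|84) (37,4,-102|133) (37,7,-102|133)
258 (36,-5,-105|136) (36,-2,-105|136) (8,-0,-58|89) (8,2,-58|89) (36,3,-105|136) (36,7,-105|136)
264 (36,-5,-108|139) (36,-2,-109|140) (8,-0,-64|95) (8,2,-64|95) (36,3,-108|139) (36,6,-109|140)
270 (37,-5,-112|143) (36,-2,-112|143) (9,-0,-70|101) (8,2,-69|100) (37,3,-112|143) (36,6,-111|142)
276 (36,-5,-115|146) (36,-2,-115|146) (6,-0,-72|103) (8,2,-74|105) (36,3,-114|145) (37,6,-115|146)
282 (37,-4,-118|149) (36,-2,-117|148) (31,0,-110|141) (32,2,-111|142) (36,3,-118|149) (37,6,-118|149)
288 (36,-4,-120|151) (36,-2,-119|150) (31,0,-113|144) (30,2,-112|143) (35,3,-119|150) (35,6,-119|150)
294 (35,-4,-121|152) (35,-2,-121|152) (29,0,-114|145) (30,2,-114|145) (34,3,-120|151) (34,6,-120|151)
```

```bash
python3 - <<'E'
from h import *
a=pickle.load(open('pics/w4.pkl','rb'))['color'][170:300,180:330]
cv2.imwrite('pics/c5.png',cv2.resize(a,None,fx=4,fy=4,interpolation=cv2.INTER_CUBIC)[:,:,::-1])
E
```

```text
(no output)
```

View pics/c5.png

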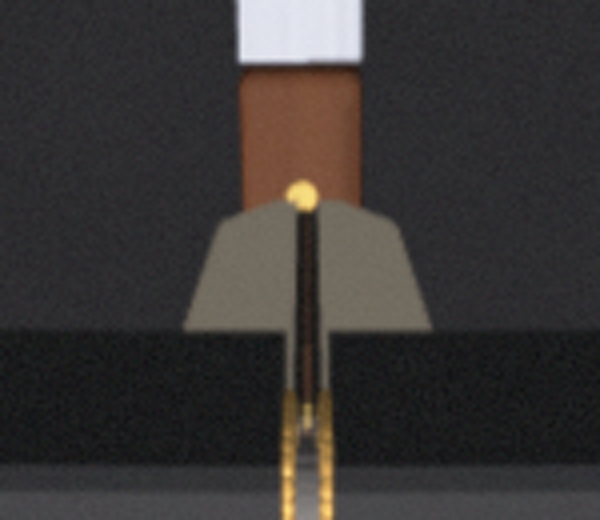

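```bash
python3 - <<'E'
from h import *
def chk(f,p,yaw):
    s=pickle.load(open(f'pics/{f}.pkl','rb'));P=cloud(s).reshape(-1,3)
    a=np.radians(yaw);Rt=np.array([[np.cos(a),np.sin(a),0],[np.sin(a),-np.cos(a),0],[0,0,-1]])
    T=(P-np.array(p))@Rt*1000
    m=(abs(T[:,0])<30)&(abs(T[:,1])<80)&(T[:,2]<60)&(T[:,2]>-60)&(P[:,2]>.04)
    F=T[m]; print(f,len(F))
    for sgn in(-1,1):
        G=F[F[:,1]*sgn>0]
        if len(G):
            i=np.argsort(G[:,2])[-6:];print(np.round(G[i],0).tolist())
            for z in range(-50,40,10):
                H=G[abs(G[:,2]-z)<5]
                if len(H): print(z,len(H),'x',H[:,0].min().round(),H[:,0].max().round(),'y',H[:,1].min().round(),H[:,1].max().round())
chk('w1',(.57097,-.27221,.20528),14.6)
chk('w3',(.52105,-.01056,.16443),-30.28)
E
```

```text
w1 3049
[[6.0, -45.0, -13.0], [3.0, -46.0, -13.0], [8.0, -47.0, -13.0], [-4.0, -45.0, -13.0], [7.0, -46.0, -13.0], [4.0, -46.0, -12.0]]
-50 433 x -9.0 9.0 y -61.0 -45.0
-40 332 x -8.0 9.0 y -60.0 -45.0
-30 269 x -8.0 9.0 y -60.0 -45.0
-20 218 x -8.0 9.0 y -58.0 -45.0
-10 36 x -7.0 9.0 y -51.0 -45.0
[[9.0, 51.0, -13.0], [3.0, 48.0, -13.0], [7.0, 49.0, -13.0], [5.0, 48.0, -13.0], [8.0, 53.0, -13.0], [-6.0, 48.0, -12.0]]
-50 423 x -9.0 10.0 y 47.0 63.0
-40 345 x -9.0 10.0 y 47.0 63.0
-30 287 x -8.0 9.0 y 47.0 62.0
-20 203 x -8.0 10.0 y 47.0 61.0
-10 33 x -7.0 9.0 y 47.0 55.0
w3 2667
[[10.0, -30.0, -13.0], [-4.0, -29.0, -13.0], [-3.0, -29.0, -12.0], [8.0, -30.0, -12.0], [-4.0, -29.0, -12.0], [8.0, -31.0, -11.0]]
-50 372 x -7.0 10.0 y -45.0 -29.0
-40 305 x -7.0 10.0 y -45.0 -29.0
-30 253 x -7.0 10.0 y -44.0 -29.0
-20 179 x -7.0 10.0 y -43.0 -29.0
-10 32 x -6.0 10.0 y -36.0 -29.0
[[10.0, 35.0, -13.0], [-3.0, 31.0, -13.0], [-2.0, 31.0, -13.0], [8.0, 31.0, -13.0], [9.0, 33.0, -12.0], [9.0, 33.0, -11.0]]
-50 356 x -7.0 10.0 y 31.0 46.0
-40 289 x -7.0 10.0 y 31.0 46.0
-30 246 x -7.0 11.0 y 31.0 45.0
-20 183 x -7.0 10.0 y 31.0 45.0
-10 30 x -7.0 10.0 y 31.0 39.0
```

The depth data show the fingertips at tool z ≈ -12 mm when the gripper is open, half-open or closed. That is about 37 mm short of the stated 25 mm ahead of the TCP. The camera pose itself agrees with the bench height, so I'll trust what I measured: tips at TCP z + 12 mm. I'll open, then descend carefully and watch the force.

Emit:
servo_tool(steps=[[45,0,0,0,0,0,0],[45,0,0,0,0,0,0],[45,0,0,0,0,0,0],[45,0,0,0,0,0,0],[45,0,0,0,0,0,0],[45,-1.5,-1,10,0,0,0],[45,0,0,10,0,0,0],[45,0,0,5,0,0,0]])

```text
clock: 8.4
position: [0.494, 0.0059, 0.0042]
ee_rot: [0.0, 0.965, -0.261, -0.001]
ft_force: [-0.6, -0.1, 0.1]
opening: 0.0451
finger_force: 0.0
```

Emit:
servo_tool(steps=[[45,0,0,3,0,0,0],[45,0,0,3,0,0,0],[45,0,0,2,0,0,0],[45,0,0,0,0,0,0],[0,0,0,0,0,0,0],[0,0,0,0,0,0,0],[0,0,0,0,0,0,0],[0,0,0,0,0,0,0]])

```text
clock: 9.2
position: [0.4955, 0.0058, -0.0017]
ee_rot: [-0.0, 0.965, -0.261, 0.0]
ft_force: [-0.4, 0.0, 0.8]
opening: 0.0234
finger_force: 40.0
```

The scraper is gripped: opening 23.4 mm, force 40 N. I'll lift it, turn to the tray's heading and carry it over.

Emit:
servo_tool(steps=[[0,0,0,-10,0,0,0],[0,0,0,-25,0,0,0],[0,0,0,-25,0,0,-7.4],[0,0,0,0,0,0,-7.4],[0,0,0,0,0,0,-7.4],[0,0,0,0,0,0,-7.4],[0,0,0,0,0,0,-7.4],[0,0,0,0,0,0,-7.4]])

```text
clock: 10.0
position: [0.4953, 0.0058, 0.0587]
ee_rot: [0.0, 0.992, 0.125, 0.0]
ft_force: [-0.5, 0.7, -0.4]
opening: 0.0231
finger_force: 40.0
```

Emit:
servo_tool(steps=[[0,-1.5,30,0,0,0,0],[0,-1.5,40,0,0,0,0],[0,-1.5,40,0,0,0,0],[0,-1.5,40,0,0,0,0],[0,-1.5,40,0,0,0,0],[0,-2,30,0,0,0,0],[0,0,11,0,0,0,0],[0,0,0,0,0,0,0]])

```text
clock: 10.8
position: [0.5425, -0.2218, 0.0584]
ee_rot: [0.0, 0.993, 0.122, 0.0]
ft_force: [-0.8, 0.1, -1.7]
opening: 0.0233
finger_force: 40.0
```

```bash
cat > tr.py <<'E'
from h import *
import sys
s=snap('wrist',sys.argv[1]);o=env.observe();q=o['ee_rot'];print(o['position'],o['clock'],o['opening'],o['finger_force'],np.degrees(2*np.arctan2(q[2],q[1])))
z=float(sys.argv[2])
def crop(A,z): 
    A=A[:,:,::-1].copy();cv2.putText(A,f'z{z}',(5,20),0,.6,(0,0,255),1);return A
A=crop(ortho(s,(544.9,-281.4),14.06,14,120,110,1.8),14);B=crop(ortho(s,(544.9,-281.4),14.06,z,120,110,1.8),z)
cv2.imwrite('pics/'+sys.argv[1]+'o.png',np.hstack([A,B]))
E
python3 tr.py w6 66
```

```text
[ 0.54222934 -0.22040113  0.05815954] 10.85 0.0232070968450584 39.98073935508728 14.055150668981526
```

View pics/w6o.png

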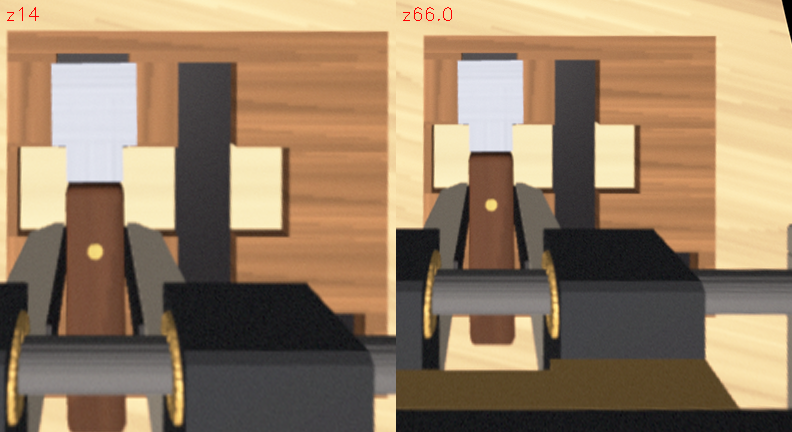

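In the z=66 panel the blade tip is at row 60 and columns 62–127 from the panel's left edge, so the tip is at x 86.7 and y 57.5, and the scraper is straight. It needs +1.5 mm in x and +0.9 mm in y. Correct, then lower.

Emit:
servo_tool(steps=[[0,1.5,-0.9,10,0,0,0],[0,0,0,15,0,0,0],[0,0,0,12,0,0,0],[0,0,0,5,0,0,0],[0,0,0,4,0,0,0],[0,0,0,4,0,0,0],[0,0,0,4,0,0,0],[0,0,0,2,0,0,0]])

```text
clock: 11.65
position: [0.5437, -0.2194, 0.0019]
ee_rot: [0.0, 0.992, 0.123, 0.0]
ft_force: [-0.7, 0.5, -0.2]
opening: 0.0234
finger_force: 40.0
```

Emit:
servo_tool(steps=[[0,0,0,2,0,0,0],[0,0,0,0.5,0,0,0],[0,0,0,0,0,0,0],[36,0,0,0,0,0,0],[36,0,0,0,0,0,0],[36,0,0,0,0,0,0],[36,0,0,0,0,0,0],[36,0,0,-5,0,0,0]])

```text
clock: 12.45
position: [0.543, -0.219, 0.004]
ee_rot: [-0.0, 0.992, 0.123, -0.001]
ft_force: [0.3, -0.1, -0.4]
opening: 0.0361
finger_force: 0.0
```

Emit:
servo_tool(steps=[[36,0,0,-20,0,0,0],[36,0,0,-40,0,0,0],[36,0,0,-45,0,0,0],[36,20,0,-45,0,0,0],[36,20,0,0,0,0,0],[36,0,0,0,0,0,0],[36,0,0,0,0,0,0],[36,0,0,0,0,0,0]])

```text
clock: 13.25
position: [0.581, -0.2093, 0.153]
ee_rot: [-0.001, 0.992, 0.123, -0.001]
ft_force: [-0.9, 0.2, 0.0]
opening: 0.0362
finger_force: 0.0
```

```bash
python3 tr.py w7 18; python3 - <<'E'
from h import *
s=pickle.load(open('pics/w7.pkl','rb'));P=cloud(s).reshape(-1,3)*1000
a=np.radians(14.06);d=P[:,:2]-[544.9,-281.4];X=d[:,0]*np.cos(a)+d[:,1]*np.sin(a);Y=-d[:,0]*np.sin(a)+d[:,1]*np.cos(a)
for n,x0,x1,y0,y1 in(('handle back',-55,-35,52,64),('handle mid',10,30,52,64),('blade',60,80,45,70),('tray',40,80,-90,-40),('floorSq',50,75,-15,5)):
    m=(X>x0)&(X<x1)&(Y>y0)&(Y<y1);print(n,m.sum(),np.nanmedian(P[m,2]))
E
```

```text
[ 0.58100382 -0.2094296   0.15307997] 13.3 0.03639442108303111 0.0 14.096838479932847
handle back 119 16.87335531674855
handle mid 134 16.787325097352422
blade 5705 282.8567837189118
tray 1263 12.97642261657661
floorSq 420 3.4665528583593117
```

View pics/w7o.png

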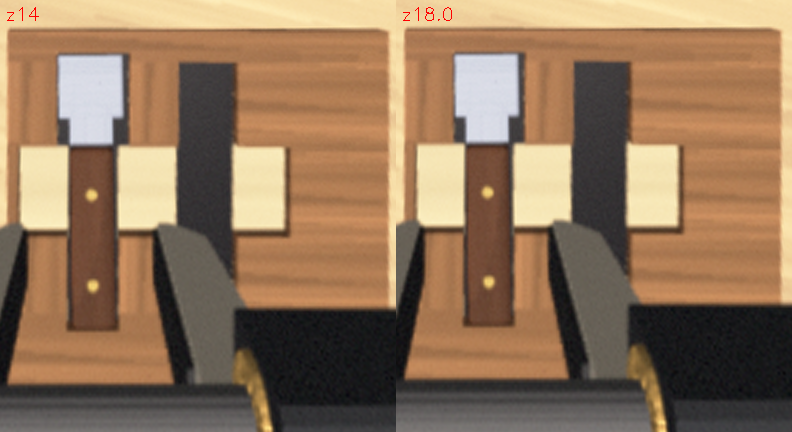

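The view shows the scraper in its pocket, and depth puts the handle top at about 17.8 mm after bias correction, so it is flat and home. Now to the rack.

Emit:
servo_tool(steps=[[80,4.4,-30,-15,0,0,0],[80,4.4,-45,-15,0,0,0],[80,4.4,-45,-15,0,0,0],[80,4.4,-45,-15,0,0,0],[80,4.4,-45,-15,0,0,0],[80,4.4,-45,0,0,0,0],[80,4.4,-45,0,0,0,0],[80,4.4,-45,0,0,0,0]], force=60)

```text
clock: 14.1
position: [0.5312, 0.1347, 0.2289]
ee_rot: [0.0, 0.992, 0.123, -0.0]
ft_force: [1.4, -0.5, -0.4]
opening: 0.0799
finger_force: 0.0
```

Emit:
servo_tool(steps=[[80,4.4,-45,0,0,0,0],[80,4.4,-45,0,0,0,0],[80,4.4,-30,0,0,0,0],[80,4.4,-14,0,0,0,4.2],[80,0,0,0,0,0,0],[80,0,0,0,0,0,0],[80,0,0,0,0,0,0],[80,0,0,0,0,0,0]])

```text
clock: 14.9
position: [0.517, 0.2666, 0.2295]
ee_rot: [0.0, 0.996, 0.086, -0.0]
ft_force: [0.5, 0.0, 0.9]
opening: 0.08
finger_force: 0.0
```

```bash
python3 - <<'E'
from h import *
s=snap('wrist','w8');o=env.observe();q=o['ee_rot'];p=np.array(o['position']);yaw=2*np.arctan2(q[2],q[1]);print(p,o['clock'],np.degrees(yaw),o['opening'])
P=cloud(s).reshape(-1,3)*1000
def rect(x0,x1,y0,y1,z0,z1,n):
    m=(P[:,0]>x0)&(P[:,0]<x1)&(P[:,1]>y0)&(P[:,1]<y1)&(P[:,2]>z0)&(P[:,2]<z1);Q=P[m]
    if len(Q)<5: print(n,len(Q));return
    r=cv2.minAreaRect(Q[:,:2].astype(np.float32));l=cv2.fitLine(Q[:,:2].astype(np.float32),cv2.DIST_HUBER,0,.01,.01).ravel()
    print(n,len(Q),r,'med',np.median(Q,0).round(1),'line',np.degrees(np.arctan2(l[1],l[0]))%180)
rect(400,480,220,310,95,115,'stock top')
rect(440,640,255,320,27,40,'blade top')
rect(400,640,200,270,45,60,'template top')
rect(400,640,190,320,15,27,'rails')
rect(400,640,330,400,-20,10,'bench')
s=env.snapshot('top')
E
```

```text
[0.51704767 0.26669411 0.22955226] 14.95 9.864696118676763 0.08000555647137565
stock top 203 ((435.2483825683594, 259.3747863769531), (30.07632827758789, 10.383906364440918), 9.765297889709473) med [435.6 259.8 103.8] line 12.397807
blade top 667 ((517.6893920898438, 274.4635925292969), (139.18743896484375, 10.204290390014648), 10.581521987915039) med [521.  275.   31.8] line 10.355636
template top 855 ((524.931396484375, 245.81582641601562), (148.57752990722656, 54.118247985839844), 5.345390319824219) med [530.1 230.8  51.8] line 9.65373
rails 2864 ((522.7434692382812, 251.6582489013672), (198.7581787109375, 75.37654876708984), 10.095663070678711) med [533.2 253.9  21.8] line 10.1377325
bench 6852 ((520.007080078125, 365.00787353515625), (69.97759246826172, 239.92117309570312), 89.98758697509766) med [535.4 364.8  -1.1] line 179.82845
```

The stock is at (435, 259.5) and the blade middle at (518, 274.5), heading 10.2°. Sizes match the square I need. Descending on the stock.

Emit:
servo_tool(steps=[[30,-40,-4,0,0,0,-0.3],[30,-39.8,-4,0,0,0,0],[30,0,0,0,0,0,0],[30,0,0,20,0,0,0],[30,0,0,30,0,0,0],[30,0,0,30,0,0,0],[30,0,0,20,0,0,0],[30,0,0,20,0,0,0]])

```text
clock: 15.8
position: [0.4372, 0.2613, 0.1086]
ee_rot: [0.0, 0.996, 0.089, 0.0]
ft_force: [-0.3, -0.2, -0.0]
opening: 0.0305
finger_force: 0.0
```

Emit:
servo_tool(steps=[[30,0,0,20,0,0,0],[30,0,0,20,0,0,0],[30,0,0,20,0,0,0],[30,0,0,13,0,0,0],[30,0,0,0,0,0,0],[0,0,0,0,0,0,0],[0,0,0,0,0,0,0],[0,0,0,0,0,0,0]])

```text
clock: 16.6
position: [0.4378, 0.2622, 0.0378]
ee_rot: [-0.0, 0.996, 0.089, 0.001]
ft_force: [0.2, 0.1, 0.4]
opening: 0.0106
finger_force: 0.2
```

Emit:
servo_tool(steps=[[0,0,0,0,0,0,0],[0,0,0,0,0,0,0],[0,0,0,-3,0,0,0],[0,0,0,-5,0,0,0],[0,0,0,-10,0,0,0],[0,0,0,-15,0,0,0],[0,0,0,-15,0,0,0],[0,0,0,0,0,0,0]])

```text
clock: 17.4
position: [0.4391, 0.2629, 0.0883]
ee_rot: [-0.001, 0.996, 0.089, 0.003]
ft_force: [0.5, 0.5, -2.2]
opening: 0.0101
finger_force: 60.0
```

```bash
cat > sq.py <<'E'
from h import *
import sys
s=snap('wrist',sys.argv[1]);o=env.observe();q=np.array(o['ee_rot']);p=np.array(o['position']);print(p,o['clock'],np.degrees(2*np.arctan2(q[2],q[1])),o['opening'],o['finger_force'],o['ft_force'])
P=cloud(s).reshape(-1,3);Rt=R.from_quat(q[[1,2,3,0]]).as_matrix();T=(P-p)@Rt*1000
for x in range(20,180,10):
    m=(abs(T[:,0]-x)<4)&(abs(T[:,1])<30)&(P[:,2]<.15)
    if m.sum()>5:
        zm=np.nanpercentile(P[m,2],98)*1000;k=m&(P[:,2]*1000>zm-6)
        print(x,'ztop',zm.round(1),'y',np.nanmedian(T[k,1]).round(1),k.sum())
E
python3 sq.py w9
```

```text
[0.43833657 0.26251098 0.08678968] 17.45 10.219033700912057 0.010124518593099607 59.99463379383087 [-0.02224376 -0.10393564 -2.24996869]
20 ztop 83.2 y 0.7 147
30 ztop 83.2 y 1.1 146
40 ztop 83.2 y 1.4 152
50 ztop 83.3 y 1.4 153
60 ztop 83.6 y 0.7 170
70 ztop 83.5 y 0.7 169
80 ztop 83.6 y 1.4 181
90 ztop 83.6 y 1.4 204
100 ztop 83.9 y 1.0 208
110 ztop 83.7 y 1.3 213
120 ztop 84.1 y 0.7 216
130 ztop 83.7 y 1.3 219
140 ztop 84.0 y 1.3 232
150 ztop 83.1 y 0.7 37
160 ztop 22.9 y 9.6 181
170 ztop 22.3 y 9.6 74
```

The square is held level with its blade edge about 32 mm below the TCP. I'll lift it clear of the template, carry it over the pad and set it down standing.

Emit:
servo_tool(steps=[[0,0,0,-15,0,0,0],[0,0,0,-25,0,0,0],[0,-3,15,0,0,0,0],[0,-7,38,0,0,0,0],[0,-7,40,0,0,0,0],[0,-7,40,0,0,0,0],[0,-7,40,0,0,0,0],[0,-7,35,0,0,0,0]])

```text
clock: 18.25
position: [0.4353, 0.0477, 0.1237]
ee_rot: [0.0, 0.996, 0.089, -0.0]
ft_force: [0.4, 0.2, -3.1]
opening: 0.0101
finger_force: 60.0
```

Emit:
servo_tool(steps=[[0,-3,20,0,0,0,0],[0,0,0,10,0,0,0],[0,0,0,20,0,0,0],[0,0,0,20,0,0,0],[0,0,0,18,0,0,0],[0,0,0,10,0,0,0],[0,0,0,4,0,0,0],[0,0,0,2,0,0,0]])

```text
clock: 19.05
position: [0.4366, 0.0303, 0.0402]
ee_rot: [-0.0, 0.996, 0.089, -0.0]
ft_force: [0.4, -0.1, -2.1]
opening: 0.0098
finger_force: 60.0
```

Emit:
servo_tool(steps=[[0,0,0,2,0,0,0],[0,0,0,1,0,0,0],[0,0,0,1,0,0,0],[0,0,0,1,0,0,0],[0,0,0,0,0,0,0],[0,0,0,0,0,0,0],[0,0,0,0,0,0,0],[0,0,0,0,0,0,0]])

```text
clock: 19.85
position: [0.4373, 0.0301, 0.0359]
ee_rot: [0.0, 0.996, 0.089, 0.0]
ft_force: [-1.2, -0.1, 1.6]
opening: 0.0097
finger_force: 60.0
```

```bash
python3 sq.py w10|head -12
```

```text
[0.4372332  0.03010157 0.0358332 ] 19.9 10.211039884376044 0.009826238857460565 59.9957674741745 [-1.11730917  0.45148373  0.69498241]
20 ztop 149.3 y 6.8 33
30 ztop 149.9 y 1.4 737
40 ztop 149.3 y 7.6 191
50 ztop 30.5 y 1.3 156
60 ztop 30.7 y 1.3 168
70 ztop 30.8 y 0.9 168
80 ztop 30.9 y 1.6 180
90 ztop 30.9 y 1.2 208
100 ztop 30.8 y 0.9 207
110 ztop 30.7 y 0.9 211
120 ztop 30.7 y 0.9 217
```

It stands on the pad with contact felt. I'll open to 74 mm and push the stock with the trailing finger, so the leading finger catches it partway. Then I'll lower it gently.

Emit:
servo_tool(steps=[[14,0,0,0,0,0,0],[30,0,0,0,0,0,0],[74,0,0,0,0,0,0],[74,0,0,0,0,0,0],[74,0,0,0,0,0,0],[74,0,0,0,0,0,0],[74,0,0,0,0,0,0],[74,0,0,0,0,0,0]])

```text
clock: 20.7
position: [0.4369, 0.0301, 0.0355]
ee_rot: [-0.0, 0.996, 0.089, -0.0]
ft_force: [-0.4, 0.6, 0.1]
opening: 0.0655
finger_force: 0.0
```

```bash
python3 sq.py w11|head -12
```

```text
[0.4369357  0.03009714 0.03555287] 20.75 10.21493152858993 0.06939114626520436 0.0 [-0.2760522   0.05882913  0.49544204]
20 ztop 30.8 y 0.9 157
30 ztop 149.9 y 0.2 4018
40 ztop 30.6 y 1.3 154
50 ztop 30.5 y 1.6 155
60 ztop 30.8 y 1.6 173
70 ztop 30.8 y 1.6 181
80 ztop 30.7 y 1.6 182
90 ztop 30.7 y 1.5 193
100 ztop 30.9 y 1.5 203
110 ztop 30.9 y 0.9 209
120 ztop 30.6 y 1.5 222
```

Standing free. Now push it over.

Emit:
servo_tool(steps=[[74,0,10,0,0,0,0],[74,0,10,0,0,0,0],[74,0,7,0,0,0,0],[74,0,3,0,0,0,0],[74,0,3,0,0,0,0],[74,0,3,0,0,0,0],[74,0,3,0,0,0,0],[74,0,2,0,0,0,0]])

```text
clock: 21.55
position: [0.4442, -0.0104, 0.0355]
ee_rot: [0.0, 0.996, 0.089, -0.0]
ft_force: [-0.1, 0.2, 0.7]
opening: 0.074
finger_force: 0.0
```

```bash
python3 - <<'E'
from h import *
s=snap('wrist','w12');o=env.observe();q=np.array(o['ee_rot']);p=np.array(o['position']);print(p,o['clock'],o['opening'],o['ft_force'])
P=cloud(s).reshape(-1,3);Rt=R.from_quat(q[[1,2,3,0]]).as_matrix();T=(P-p)@Rt*1000
m=(T[:,0]>40)&(T[:,0]<140)&(abs(T[:,1])<110)&(P[:,2]>.006)&(P[:,2]<.13)
Q=np.c_[T[m,1],P[m,2]*1000]
for y in range(-60,100,6):
    k=abs(Q[:,0]-y)<3
    if k.sum()>5: print(y,k.sum(),np.median(Q[k,1]).round(1))
E
```

```text
[ 0.44428477 -0.01057082  0.03556454] 21.6 0.07414566581971369 [ 0.12065313  0.20572506 -0.34887837]
-42 65 23.8
-36 1404 30.7
-30 1049 29.7
```

It's just starting to tip; a few more mm.

Emit:
servo_tool(steps=[[74,0,2,0,0,0,0],[74,0,2,0,0,0,0],[74,0,2,0,0,0,0],[74,0,0,0,0,0,0],[74,0,0,0,0,0,0],[74,0,0,0,0,0,0],[74,0,0,0,0,0,0],[74,0,0,0,0,0,0]])

```text
clock: 22.4
position: [0.4453, -0.0162, 0.0356]
ee_rot: [0.0, 0.996, 0.089, 0.0]
ft_force: [-0.2, -1.2, 0.0]
opening: 0.0739
finger_force: 0.7
```

```bash
cat > tilt.py <<'E'
from h import *
import sys
s=snap('wrist',sys.argv[1]);o=env.observe();q=np.array(o['ee_rot']);p=np.array(o['position']);print(p,o['clock'],o['opening'],o['ft_force'])
P=cloud(s).reshape(-1,3);Rt=R.from_quat(q[[1,2,3,0]]).as_matrix();T=(P-p)@Rt*1000
m=(T[:,0]>40)&(T[:,0]<140)&(abs(T[:,1])<110)&(P[:,2]>.006)&(P[:,2]<.13)
Q=np.c_[T[m,1],P[m,2]*1000]
for y in range(-100,100,6):
    k=abs(Q[:,0]-y)<3
    if k.sum()>5: print(y,k.sum(),np.median(Q[k,1]).round(1))
E
python3 tilt.py w13
```

```text
[ 0.44529037 -0.01619852  0.03559214] 22.45 0.07393279966220859 [-1.30207396 -1.08920051  0.23950593]
-46 608 11.2
-40 1015 15.0
-34 1101 19.6
-28 1199 24.3
-22 1520 23.6
-16 130 19.4
```

Caught at about 53°. I'll lower the fingers and ease it down.

Emit:
servo_tool(steps=[[74,0,0,4,0,0,0],[74,0,0,6,0,0,0],[74,0,0,6,0,0,0],[74,0,0,4,0,0,0],[74,0,3,0,0,0,0],[74,0,3,0,0,0,0],[74,0,3,0,0,0,0],[74,0,3,0,0,0,0]])

```text
clock: 23.25
position: [0.4478, -0.0282, 0.0159]
ee_rot: [-0.0, 0.996, 0.089, 0.0]
ft_force: [0.0, -0.1, -0.3]
opening: 0.074
finger_force: 0.0
```

```bash
python3 tilt.py w14
```

```text
[ 0.4478597  -0.02858805  0.01590207] 23.3 0.07391400852153411 [-0.20513782 -0.66865645  0.87297616]
-64 143 11.7
-58 1222 11.9
-52 1437 11.9
-46 1449 11.9
-40 1447 11.9
-34 1184 11.7
-28 90 11.1
```

It lies flat: its top is at 13 mm. I'll retreat upwards and measure it from above.

Emit:
servo_tool(steps=[[60,0,0,-20,0,0,0],[60,0,0,-40,0,0,0],[60,10,-6,-40,0,0,0],[60,25,-10,-40,0,0,0],[60,25,-10,0,0,0,0],[60,25,-10,0,0,0,0],[60,25,-10,0,0,0,0],[60,0,0,0,0,0,0]])

```text
clock: 24.1
position: [0.5492, 0.0382, 0.1555]
ee_rot: [-0.0, 0.996, 0.09, 0.0]
ft_force: [0.1, 0.5, -0.4]
opening: 0.0599
finger_force: 0.0
```

Emit:
servo_tool(steps=[[60,0,0,0,0,0,0],[60,0,0,0,0,0,0],[60,0,0,0,0,0,0],[60,0,0,0,0,0,0],[60,0,0,0,0,0,0],[60,0,0,0,0,0,0],[60,0,0,0,0,0,0],[60,0,0,0,0,0,0]])

```text
clock: 24.9
position: [0.5475, 0.0368, 0.1556]
ee_rot: [0.0, 0.996, 0.089, 0.0]
ft_force: [0.5, 0.1, 0.1]
opening: 0.0602
finger_force: 0.0
```

```bash
cat > flat.py <<'E'
from h import *
import sys
s=snap('wrist',sys.argv[1]);o=env.observe();q=np.array(o['ee_rot']);p=np.array(o['position']);print(p,o['clock'],np.degrees(2*np.arctan2(q[2],q[1])),o['opening'])
P=cloud(s).reshape(-1,3)*1000
m=(abs(P[:,0]-506)<118)&(abs(P[:,1]+8)<98)&(P[:,2]>7)&(P[:,2]<25)
I=m.reshape(384,512).astype(np.uint8);I=cv2.morphologyEx(I,cv2.MORPH_OPEN,np.ones((3,3)))
n,l,st,_=cv2.connectedComponentsWithStats(I);i=np.argmax(st[1:,4])+1
Q=P[(l==i).ravel()]
r=cv2.minAreaRect(Q[:,:2].astype(np.float32));print(r,np.median(Q[:,2]))
a=np.radians(float(sys.argv[2]));c=np.array([np.cos(a),np.sin(a)]);d=np.array([-np.sin(a),np.cos(a)])
X=Q[:,:2]@c;Y=Q[:,:2]@d
print('X',np.percentile(X,[.3,99.7]),'Y',np.percentile(Y,[.3,99.7]))
x1=X.max()
B=[]
for x in np.arange(x1-130,x1-8,10):
    k=abs(X-x)<4;lo,hi=np.percentile(Y[k],[1,99]);B.append((x,lo,hi))
B=np.array(B)
for j in(1,2):
    f=np.polyfit(B[:,0],B[:,j],1);print('edge slope deg',np.degrees(np.arctan(f[0])),np.median(B[:,j]))
ym=np.median(B[:,1:].mean(1));print('blade centre y',ym,'width',np.median(B[:,2]-B[:,1]))
xo=np.mean([x1-70,X.min()+100]);M=xo*c+ym*d;print('mid world',M)
for nm,k in(('free end',X>x1-15),('stock far',(Y<Y.min()+15)),('corner',(X<X.min()+15)&(Y>Y.max()-15))): print(nm,np.median(Q[k,2]).round(1))
np.save('pics/Q.npy',Q)
E
python3 flat.py w15 10.2
```

```text
[0.54746091 0.03682918 0.15555142] 24.95 10.216001645789365 0.059861824996047946
((511.443115234375, -1.1906967163085938), (169.8688201904297, 92.80501556396484), 6.611038684844971) 11.832449965900132
X [417.74417738 589.73170893] Y [-129.8952592   -42.16544925]
edge slope deg -3.710462438892952 -74.13568969972545
edge slope deg -3.6391965852210566 -47.365314593919145
blade centre y -60.80325240429103 width 26.875875620743777
mid world [520.46838048  31.86740049]
free end 11.8
stock far 11.9
corner 11.9
```

```bash
sed 's/^s=snap.*$/import types/; s/^P=cloud.*$/Q=np.load("pics\/Q.npy")/; /^m=\|^I=\|^n,l\|^Q=P/d; /^np.save/d' flat.py > flat2.py; python3 flat2.py x 6.53
```

```text
((511.443115234375, -1.1906967163085938), (169.8688201904297, 92.80501556396484), 6.611038684844971) 11.832449965900132
X [423.6429217  592.59456011] Y [-102.79354566  -13.06569319]
edge slope deg -0.03478879790275436 -40.45169054417186
edge slope deg 0.03758699536567661 -13.366254017384609
blade centre y -26.851012746430552 width 26.959501531378177
mid world [522.6223353  32.7961593]
free end 11.8
stock far 11.9
corner 11.9
```

The square's middle is at (522.6, 32.8), heading 6.53°, flat. I'll grip the blade 12 mm towards the stock.

Emit:
servo_tool(steps=[[50,-19,-1.2,10,0,0,0],[50,-19,-1.1,20,0,0,0],[50,0,0,30,0,0,3.7],[50,0,0,35,0,0,0],[50,0,0,30,0,0,0],[50,0,0,20,0,0,0],[50,0,0,6,0,0,0],[50,0,0,0,0,0,0]])

```text
clock: 25.75
position: [0.5089, 0.0324, 0.0039]
ee_rot: [-0.0, 0.998, 0.057, -0.001]
ft_force: [1.0, 0.2, 0.6]
opening: 0.0499
finger_force: 0.0
```

Emit:
servo_tool(steps=[[50,0,0,5,0,0,0],[50,0,0,4,0,0,0],[50,0,0,2,0,0,0],[50,0,0,0,0,0,0],[0,0,0,0,0,0,0],[0,0,0,0,0,0,0],[0,0,0,0,0,0,0],[0,0,0,0,0,0,0]])

```text
clock: 26.55
position: [0.5098, 0.0323, -0.0063]
ee_rot: [0.0, 0.998, 0.057, 0.0]
ft_force: [0.1, -0.4, 0.9]
opening: 0.027
finger_force: 60.0
```

Emit:
servo_tool(steps=[[0,0,0,0,0,0,0],[0,0,0,0,0,0,0],[0,0,0,0,0,0,0],[0,0,0,0,0,0,0],[0,0,0,0,0,0,0],[0,0,0,0,0,0,0],[0,0,0,0,0,0,0],[0,0,0,0,0,0,0]])

```text
clock: 27.35
position: [0.5098, 0.0324, -0.0063]
ee_rot: [0.0, 0.998, 0.057, 0.0]
ft_force: [-0.9, 0.2, 4.2]
opening: 0.0269
finger_force: 60.0
```

Emit:
servo_tool(steps=[[0,0,0,-5,0,0,0],[0,0,0,-15,0,0,0],[0,0,0,-25,0,0,0],[0,0,0,-25,0,0,-7.5],[0,-2,15,0,0,0,0],[0,-5,35,0,0,0,0],[0,-5,40,0,0,0,0],[0,-6,40,0,0,0,0]])

```text
clock: 28.15
position: [0.5232, -0.0999, 0.063]
ee_rot: [-0.0, 0.993, 0.121, -0.0]
ft_force: [0.8, 0.4, -2.4]
opening: 0.0272
finger_force: 60.0
```

Emit:
servo_tool(steps=[[0,-6,40,0,0,0,0],[0,-6,40,0,0,0,0],[0,-5,40,0,0,0,0],[0,-5,35,0,0,0,0],[0,-2,22,0,0,0,0],[0,0,10,0,0,0,0],[0,0,0,0,0,0,0],[0,0,0,0,0,0,0]])

```text
clock: 28.95
position: [0.5452, -0.2845, 0.0629]
ee_rot: [-0.001, 0.993, 0.122, -0.0]
ft_force: [0.2, -0.6, -2.3]
opening: 0.0266
finger_force: 60.0
```

```bash
cat > held.py <<'E'
from h import *
import sys
s=snap('wrist',sys.argv[1]);o=env.observe();q=np.array(o['ee_rot']);p=np.array(o['position']);print(p,o['clock'],np.degrees(2*np.arctan2(q[2],q[1])),o['opening'],o['finger_force'],o['ft_force'])
P=cloud(s).reshape(-1,3)*1000
a=np.radians(14.06);d=P[:,:2]-[544.9,-281.4];X=d[:,0]*np.cos(a)+d[:,1]*np.sin(a);Y=-d[:,0]*np.sin(a)+d[:,1]*np.cos(a);Z=P[:,2]
z0=float(sys.argv[2])
k=(abs(Z-z0)<12)&(X>35)&(X<110)&(abs(Y+5)<40);print('tip X',np.percentile(X[k],[98,99.5,100]))
for x in range(35,90,8):
    j=k&(abs(X-x)<4)
    if j.sum()>10: print(x,'Y',np.percentile(Y[j],[2,98]).round(1),'c',np.percentile(Y[j],[2,98]).mean().round(2),'Z',np.median(Z[j]).round(1))
k=(abs(Z-z0)<15)&(X<-45)&(X>-110)&(Y<-30)&(Y>-110)
if k.sum()>20: print('stock n',k.sum(),'X',np.percentile(X[k],[1,99]).round(1),'Y',np.percentile(Y[k],[1,99]).round(1),'Z',np.median(Z[k]).round(1))
E
python3 held.py w16 75
```

```text
[ 0.54531491 -0.28409705  0.06300495] 29.0 14.02381410485428 0.026708191500902038 59.99883949756622 [ 0.89702721  0.29392319 -2.65215932]
tip X [81.9002186  82.46365607 82.51639644]
35 Y [-17.4   9.1] c -4.15 Z 81.3
43 Y [-17.7   9.4] c -4.13 Z 81.2
51 Y [-18.    8.9] c -4.56 Z 81.4
59 Y [-17.6   9.1] c -4.26 Z 81.4
67 Y [-17.8   9.1] c -4.38 Z 81.7
75 Y [-17.9   9. ] c -4.42 Z 81.6
83 Y [-17.6   9.1] c -4.25 Z 81.7
```

Held level: blade tip at x 82.5 and centre at y -4.3, against targets of 83.2 and -5.2. Correct and lower.

Emit:
servo_tool(steps=[[0,0.5,0.9,10,0,0,0],[0,0,0,20,0,0,0],[0,0,0,15,0,0,0],[0,0,0,8,0,0,0],[0,0,0,3,0,0,0],[0,0,0,3,0,0,0],[0,0,0,3,0,0,0],[0,0,0,2,0,0,0]])

```text
clock: 29.8
position: [0.5468, -0.2864, -0.0]
ee_rot: [0.0, 0.993, 0.122, 0.0]
ft_force: [-0.2, 0.1, -3.0]
opening: 0.027
finger_force: 60.0
```

```bash
python3 held.py w17 17
```

```text
[ 5.46533614e-01 -2.86306231e-01 -4.39866870e-04] 29.85 14.006501311745472 0.02697716914055317 59.99878406524658 [-0.13301627  0.30194567 -2.27291448]
tip X [101.92563325 102.79617993 103.14009601]
35 Y [-39.8  31.1] c -4.38 Z 18.2
43 Y [-43.5  33.3] c -5.07 Z 13.3
51 Y [-43.5  33.5] c -4.99 Z 13.4
59 Y [-43.4  33.5] c -4.95 Z 13.5
67 Y [-43.4  33.5] c -4.95 Z 13.5
75 Y [-43.4  33.4] c -5.03 Z 13.6
83 Y [-43.6  33.6] c -4.99 Z 13.1
stock n 71 X [-86.8 -63.9] Y [-33.4 -30.1] Z 17.3
```

No contact at the rim and the blade is inside the pocket. Down the rest, release and retreat.

Emit:
servo_tool(steps=[[0,0,0,2,0,0,0],[0,0,0,2,0,0,0],[0,0,0,1,0,0,0],[0,0,0,0,0,0,0],[0,0,0,0,0,0,0],[40,0,0,0,0,0,0],[40,0,0,0,0,0,0],[40,0,0,0,0,0,0]])

```text
clock: 30.65
position: [0.5466, -0.2863, -0.0053]
ee_rot: [0.0, 0.993, 0.122, 0.0]
ft_force: [0.6, 0.0, -0.0]
opening: 0.0395
finger_force: 0.0
```

Emit:
servo_tool(steps=[[40,0,0,0,0,0,0],[40,0,0,-5,0,0,0],[40,0,0,-20,0,0,0],[40,0,0,-40,0,0,0],[40,10,0,-45,0,0,0],[60,25,0,-45,0,0,0],[80,0,0,-20,0,0,0],[93,0,0,0,0,0,0]])

```text
clock: 31.45
position: [0.5826, -0.279, 0.174]
ee_rot: [0.003, 0.992, 0.122, 0.003]
ft_force: [0.2, -0.2, -0.6]
opening: 0.0592
finger_force: 0.0
```

Emit:
servo_tool(steps=[[93,0,0,0,0,0,0],[93,0,0,0,0,0,0],[93,0,0,0,0,0,0],[93,0,0,0,0,0,0],[93,0,0,0,0,0,0],[93,0,0,0,0,0,0],[93,0,0,0,0,0,0],[93,0,0,0,0,0,0]])

```text
clock: 32.25
position: [0.5797, -0.2779, 0.1683]
ee_rot: [0.0, 0.993, 0.122, 0.0]
ft_force: [0.3, -0.3, 1.0]
opening: 0.093
finger_force: 0.0
```

```bash
python3 - <<'E'
from h import *
s=snap('wrist','w18');o=env.observe();print(o['position'],o['clock'],o['finger_force'])
P=cloud(s).reshape(-1,3)*1000
a=np.radians(14.06);d=P[:,:2]-[544.9,-281.4];X=d[:,0]*np.cos(a)+d[:,1]*np.sin(a);Y=-d[:,0]*np.sin(a)+d[:,1]*np.cos(a)
for n,x0,x1,y0,y1 in(('sc handle back',-50,-30,52,64),('sc handle mid',5,30,52,64),('sc blade',60,80,45,70),('tray',40,80,-90,-40),('sq tip',60,78,-14,4),('sq mid',0,25,-14,4),('sq corner',-82,-65,-14,4),('sq stock end',-82,-62,-85,-65)):
    m=(X>x0)&(X<x1)&(Y>y0)&(Y<y1)&(P[:,2]<60);print(n,m.sum(),np.nanmedian(P[m,2]).round(1))
A=ortho(s,(544.9,-281.4),14.06,14,120,120,2.5);cv2.imwrite('pics/fin.png',A[:,:,::-1])
E
```

```text
[ 0.57968837 -0.27785956  0.16830087] 32.3 0.0
sc handle back 116 16.8
sc handle mid 177 16.8
sc blade 296 8.0
tray 1213 12.9
sq tip 204 12.8
sq mid 260 12.9
sq corner 127 12.9
sq stock end 178 12.8
```

View pics/fin.png

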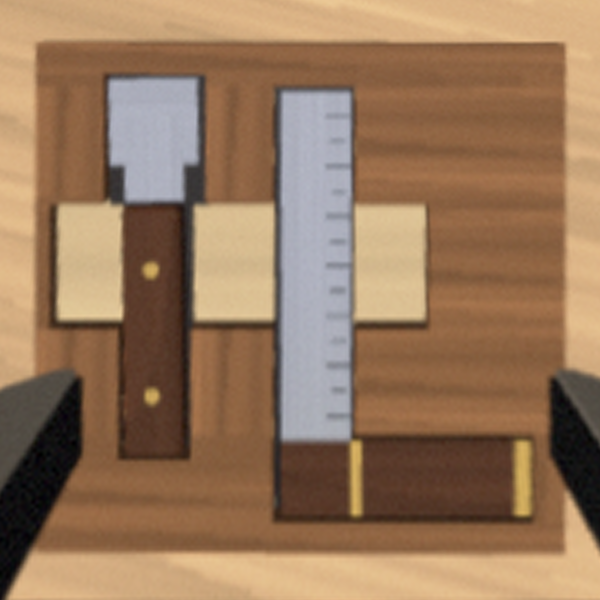

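The final view shows both tools flat in their pockets: the scraper from (155,75) to (155,458), the square's blade at (315,88)–(315,440) and its stock out to (532,480). All heights match, so I'm handing in.

```bash
python3 -c "
from cell import env
print(env.finish_job())"
```

```text
the job is handed in; nothing more can be done
None
```

The scraper and the try square lie flat and fully home in their pockets, and the job was handed in at about 32 s; no verdict came back. Nothing touched the template, jar or tin as far as I could tell. The fingertips measured about 12 mm behind the reported TCP instead of the stated 25 mm ahead, so I moved by the measured value.

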